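# Make up two sample kits in their trays

### The arm

A 7-joint arm with a two-finger parallel gripper is mounted at the origin on a cart in front of the work surface, level with it; the furniture and walls round the work are solid. World frame = base frame: x ahead of the robot, y to its left, z up, the work surface at z = 0. Lengths are in m, angles in degrees, forces in N, time in s.
With the tool pointing down it reaches from about 0.425 to 0.95 m from the base axis. Payload 4.7 kg.
Tool frame: the origin (TCP) lies between the finger pads; the fingertips stand 11 mm ahead of it and the grasp point (between the pads) lies 8 mm behind it; z points along the fingers, y is the direction in which the jaws open and shut (so a half turn about z gives the same grasp; the last joint's range is limited). The gripper opens to 85 mm and grips with 20 to 120 N. Pads are 22 mm wide; open, the fingers measure 114 mm over their backs; the gripper's body (76 mm by 85 mm) begins 54 mm behind the grasp point. The pads swing forward as they close: fully open they stand 13 mm farther back than shut.
Start: joints at [-66.343, 26.849, -2.785, 87.806, 1.381, 65.374, -4.715], TCP at [0.289, 0.61, 0.213] pointing down, gripper open.
Joint ranges: [-148.3, 148.3], [-19.14, 114.17], [-79.39, 73.82], [5.75, 140.21], [-59.74, 239.74], [12.07, 113.84], [-152.46, 152.46]. Speed limits (degrees/s): [147.25, 147.25, 180, 180, 180, 180, 180].

### API

Orientations are given as a 3x3 rotation matrix whose columns are the frame's x, y, z axes.
In Python, from rig import r gives the robot as it stands.
- The arm moves only by the tool drive_tool, never from a script. Its argument "motion" is a list of rows, each a list of 7 numbers: the shift along the tool's x, y, z each as a share of 400 mm, from -1 to 1, then the turn, a rotation vector about the tool's x, y, z each as a share of 180 degrees, from -1 to 1, then the closure, from 0 (fully open) to 1 (shut). A call has 1 to 8 rows; each row is the pose to reach, as a shift and turn from the pose commanded when the call began, along the tool's axes at that moment, turning the shorter way round; what a row does not reach only later rows make up. A row lasts 1/10 s, in which the tool goes at most 50 mm and 8.59 degrees, less where a joint would pass 70% of its speed; a pose out of reach is approached as far as the arm can. A call with a number of a shift or a turn outside -1 to 1 is refused whole. A call with a gripper value outside its range is refused whole. The fingers move at their own pace and stop on an object; the grip force is fixed at half the most. Time passes only in rows, so rows that repeat a pose let the fingers close. It gives the time, the measured TCP pose, the force and the opening at its end, in the units of the state.
- r.observe(): the state, without advancing time (a new reading comes with each control period).
- r.get_image(name): name is "scene" or "side" or "wrist"; returns the picture (400x640x3 uint8, red, green, blue); there is no depth.
- r.calibration(name): a dict with "fx", "fy", "cx", "cy" (pixels), "R" (3x3) and "t" (3): a world point X has camera coordinates R X + t; the wrist camera has in their place "T_tool_cam" (4x4, takes a point from camera to tool coordinates, whose origin is the TCP and whose axes are the flange's). Camera axes: x right, y down, z forward; pixel columns grow to the right and rows downward; lengths in m; the calibration is good to about 2 mm. A picture is of the moment at which its call begins: read the wrist's pose just before it. calibration takes no time and is no camera call.
- r.job_done(): hands the job in, once; it reports no verdict.
The state is a dict: "time": time; "joints": joint angles; "qd": joint speeds; "tau": joint torques, N m; "eef_pos": TCP position; "ee_rot": TCP orientation; "wrist_force": force on the tool from outside, world axes, zero at the start; "torque": the same for the moment, N m; "finger_gap": finger opening in m.
Only numpy, scipy, OpenCV 4.12 (cv2) and the standard library are available. Lean on these libraries where they do the work, as an engineer would, in place of code of your own. Each camera call takes 0.05 s, during which the arm holds its last target. There are 200 camera calls.

### The job

Make up two kits from the stock on the bench: one vial and the small white beaker go in the tray with the two round recesses, and the other vial and the black screw cap go in the tray with the two square recesses. Either vial will do for either kit and either recess for either thing, but only one thing to a recess, standing flat on the recess floor the same way up as it stood in the stock. Leave the tape roll, the marker and the conical flask where they are.

Things in the scene. Friction and masses are not known exactly. Their poses are not given: they have to be found in the camera images.
- tray_round: Kit tray, a flat grey plastic block 70 x 132 x 11 mm, fixed to the bench, with two round recesses of 58 mm diameter side by side along its length. Origin: centre of its underside; y along its 132 mm length, z up. The recess centres lie at x = 0, y = +31.5 mm and -31.5 mm; the recesses are 7 mm deep, so their floors are 4 mm above the bench and the rim 11 mm.
- tray_square: Kit tray, a flat grey plastic block 70 x 132 x 11 mm, fixed to the bench, with two square recesses of 58 x 58 mm side by side along its length. Origin: centre of its underside; y along its 132 mm length, z up. The recess centres lie at x = 0, y = +31.5 mm and -31.5 mm; the recesses are 7 mm deep, so their floors are 4 mm above the bench and the rim 11 mm.
- vial_1: Small clear glass vial with a black screw cap, upright, 27 mm across and 56 mm tall, about 20 g; one of two identical vials, which are interchangeable. Origin: centre of its underside, z up; round, grasp the body below the cap, or the lower part of the cap (the top 6 mm does not bear).
- vial_2: Small clear glass vial with a black screw cap, upright, 27 mm across and 56 mm tall, about 20 g; one of two identical vials, which are interchangeable. Origin: centre of its underside, z up; round, grasp the body below the cap, or the lower part of the cap (the top 6 mm does not bear).
- beaker: Small white plastic beaker standing open end up, 45 mm across the mouth, tapering to 34 mm at the base, 54 mm tall, about 20 g. Origin: centre of its underside, z up; round.
- cap: Black ribbed bottle screw cap lying open side up, loose on its own, 41 mm across and 24 mm tall, about 12 g. Origin: centre of its underside, z up; round.
- tape_roll: Bystander: roll of cream paper tape lying flat, 66 mm across, 19 mm tall. Origin: centre of its underside.
- marker: Bystander: blue and white marker pen lying on the bench near its front edge, 133 mm long, 12 mm thick. Origin: middle of its underside; y along its length. The bench top is at z = -2 mm; the side of a tall fume hood stands to the right of the bench and a wall shelf hangs 0.55 m above its back.
- flask: Bystander: small clear conical glass flask, 60 mm across the base, 75 mm tall. Origin: centre of its underside.
There are look-alikes about, which are no part of the job. Of the things shaped like the cap, the black one is meant.

How it is judged:
By the outcome, as a careful person would: the job done as asked, in the order asked, and still so for the second after the job is handed in, with the robot touching nothing.
It also fails if it takes over 83 s, if anything falls off the work surface, if the arm or the gripper's body presses on something with over 40 N, if the wrist force passes 120 N, or if a joint passes its speed limit or range.

## Working session

There is one attempt and no reset: what is moved stays moved. The work goes in short steps, Python scripts to look and compute and a tool call to move; the robot and the scene stay as the last step left them, time stands still between calls to the robot, and variables do not carry over. Pictures are saved under pics/ and viewed, about 12 in all and at most 16, crops included, and the job is handed in when it is done.

Besides the shell and the picture viewer there is one more tool, called after "Emit:" as name(argument=value, ...) on one line, values as JSON. drive_tool: Moves the arm, as the interface text tells. Shift numbers are shares of 400 mm and turn numbers shares of 180 degrees, none past 1 either way. Its arguments: {"type":"object","properties":{"motion":{"type":"array"}},"required":["motion"]}

```bash
ls; mkdir -p pics; python3 - <<'E'
from rig import r
import cv2,json
s=r.observe();print(s['time'],s['eef_pos'],s['ee_rot'],s['finger_gap'])
for n in("scene","side","wrist"):
    cv2.imwrite(f"pics/{n}0.png",r.get_image(n)[:,:,::-1]);print(n,r.calibration(n))
E
```

```text
pics
0.0 [0.28834004 0.60963245 0.21236806] [[-9.04020312e-01  4.27488903e-01 -7.15833588e-04]
 [ 4.27489483e-01  9.04018503e-01 -1.81314851e-03]
 [-1.27974061e-04 -1.94513442e-03 -9.99998100e-01]] 0.08506402071361537
scene {'fx': 389.74743996696117, 'fy': 389.74743996696117, 'cx': 316.7377780854865, 'cy': 201.3108459830772, 'R': array([[-0.56665763, -0.82389748,  0.00959513],
       [-0.62468621,  0.42199293, -0.65703052],
       [ 0.53727671, -0.3783053 , -0.75380291]]), 't': array([0.52725128, 0.1621605 , 0.76074295])}
side {'fx': 366.49974226767665, 'fy': 366.49974226767665, 'cx': 315.55977633896714, 'cy': 198.36607584218171, 'R': array([[-0.95591135, -0.2932125 ,  0.01612204],
       [-0.20692914,  0.6336283 , -0.74544987],
       [ 0.20835984, -0.71592011, -0.66636669]]), 't': array([ 0.50113459, -0.07358852,  1.03409739])}
wrist {'fx': 297.7146259205724, 'fy': 297.7146259205724, 'cx': 319.0112547575839, 'cy': 205.56846775488492, 'T_tool_cam': array([[-4.31853721e-04, -9.56512964e-01, -2.91689498e-01,
         7.51897063e-02],
       [ 9.99999542e-01, -1.64044140e-04, -9.42588536e-04,
        -7.30056722e-04],
       [ 8.53748201e-04, -2.91689771e-01,  9.56512597e-01,
        -1.61235872e-01],
       [ 0.00000000e+00,  0.00000000e+00,  0.00000000e+00,
         1.00000000e+00]])}
```

View pics/scene0.png

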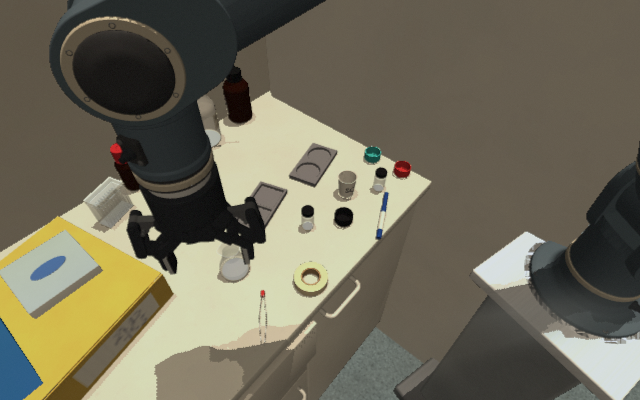

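View pics/side0.png

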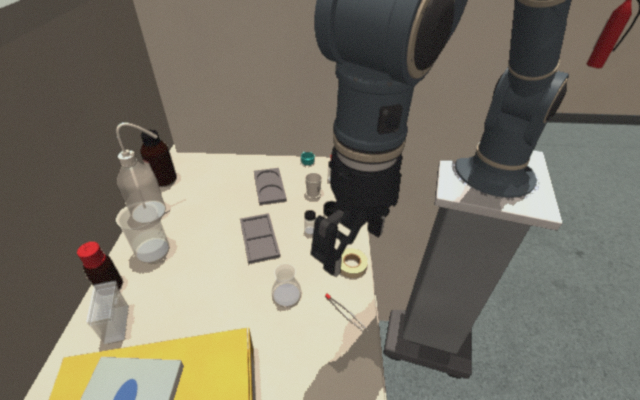

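```bash
cat > h.py <<'E'
from rig import r
import numpy as np, cv2
from scipy.spatial.transform import Rotation as Ro
def cam(n):
    c=r.calibration(n)
    if n!="wrist": return c,c['R'].T,-c['R'].T@c['t']
    s=r.observe();T=c['T_tool_cam'];R=np.array(s['ee_rot'])
    return c,R@T[:3,:3],R@T[:3,3]+s['eef_pos']
def ray(C,u,v,z):
    c,R,o=C;d=R@np.array([(u-c['cx'])/c['fx'],(v-c['cy'])/c['fy'],1])
    return (o+d*(z-o[2])/d[2])[:2]
def plan(p,yaw):
    """yaw: world angle (deg) of jaw (tool y) axis; shares for shift and turn from here, tool straight down"""
    s=r.observe();R=np.array(s['ee_rot']);a=np.radians(yaw);best=None
    for k in(0,np.pi):
        y=np.array([np.cos(a+k),np.sin(a+k),0]);z=np.array([0,0,-1.]);G=np.c_[np.cross(y,z),y,z]
        w=Ro.from_matrix(R.T@G).as_rotvec()
        if best is None or np.linalg.norm(w)<np.linalg.norm(best):best=w
    d=R.T@(np.array(p)-s['eef_pos'])
    print('shift',np.round(d/.4,4),'turn',np.round(best/np.pi,4),'mm',np.round(d*1e3,1),'deg',np.round(np.degrees(best),1))
def snap(n,f):
    C=cam(n);im=r.get_image(n)[:,:,::-1].copy();cv2.imwrite(f"pics/{f}.png",im);return C,im
E
python3 - <<'E'
from h import *
S=cam("scene");D=cam("side")
for n,u,v,z in[("vialA",308,229,0),("vialB",380,190,0),("beaker",346,197,0),("cap",344,223,0),("tape",310,280,.01),("flask",235,268,0),("rt",314,164,.011),("sq",266,205,.011),("red",402,172,0),("teal",372,158,0),("mk1",386,195,0),("mk2",379,235,0)]:
    print(n,ray(S,u,v,z).round(3))
for n,u,v,z in[("vialA",310,233,0),("beaker",313,197,0),("rt",270,186,.011),("sq",260,238,.011),("flask",286,297,0),("tape",353,262,.01)]:
    print('side',n,ray(D,u,v,z).round(3))
print(r.observe()['time'])
plan([.5,.05,.33],90)
E
```

```text
vialA [0.418 0.376]
vialB [0.418 0.171]
beaker [0.445 0.251]
cap [0.387 0.301]
tape [0.307 0.445]
flask [0.418 0.55 ]
rt [0.569 0.257]
sq [0.519 0.421]
red [0.434 0.086]
teal [0.514 0.115]
mk1 [0.398 0.17 ]
mk2 [0.319 0.259]
side vialA [0.421 0.38 ]
side beaker [0.452 0.258]
side rt [0.568 0.264]
side sq [0.52  0.439]
side flask [0.414 0.558]
side tape [0.306 0.441]
0.15
shift [-1.0766 -1.0393 -0.2919] turn [-5.000e-04 -1.000e-04 -1.406e-01] mm [-430.6 -415.7 -116.8] deg [ -0.1  -0.  -25.3]
```

```bash
python3 -c "
from h import *
plan([.44,.27,.23],64.7)"
```

```text
shift [-0.7059 -0.6059 -0.0426] turn [-0.0005  0.     -0.0001] mm [-282.3 -242.4  -17. ] deg [-0.1  0.  -0. ]
```

Emit:
drive_tool(motion=[[-0.706,-0.606,-0.043,0,0,0,0],[-0.706,-0.606,-0.043,0,0,0,0],[-0.706,-0.606,-0.043,0,0,0,0],[-0.706,-0.606,-0.043,0,0,0,0],[-0.706,-0.606,-0.043,0,0,0,0],[-0.706,-0.606,-0.043,0,0,0,0],[-0.706,-0.606,-0.043,0,0,0,0],[-0.706,-0.606,-0.043,0,0,0,0]])

```text
time: 0.95
eef_pos: [0.4422, 0.265, 0.2308]
ee_rot: [[-0.901, 0.434, 0.001], [0.434, 0.901, -0.002], [-0.001, -0.001, -1.0]]
wrist_force: [0.3, 0.2, -1.0]
finger_gap: 0.0851
```

Emit:
drive_tool(motion=[[0,0,0,0,0,0,0],[0,0,0,0,0,0,0],[0,0,0,0,0,0,0],[0,0,0,0,0,0,0]])

```text
time: 1.35
eef_pos: [0.4394, 0.272, 0.2304]
ee_rot: [[-0.905, 0.425, -0.001], [0.425, 0.905, 0.0], [0.001, -0.0, -1.0]]
wrist_force: [-0.7, -1.0, 0.2]
finger_gap: 0.0855
```

```bash
python3 -c "
from h import *
snap('wrist','w1')
s=r.observe();print(s['eef_pos'],s['qd'])"
```

```text
[0.43943991 0.27177114 0.23035925] [ 0.26215276 -0.06140071  0.40852734  0.00170455  0.13508146 -0.00729317
 -0.04241555]
```

View pics/w1.png

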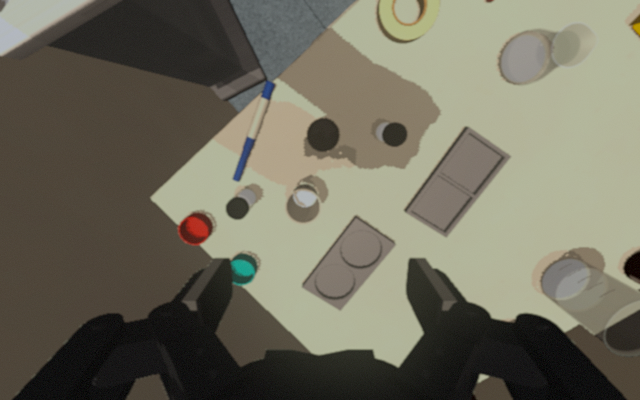

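```bash
python3 - <<'E'
from h import *
C=cam("wrist");im=cv2.imread("pics/w1.png");hsv=cv2.cvtColor(im,cv2.COLOR_BGR2HSV);g=im.max(2)
def blob(m,u,v,w=28):
    k=np.zeros_like(m);k[v-w:v+w,u-w:u+w]=m[v-w:v+w,u-w:u+w]
    c=max(cv2.findContours(k,0,1)[0],key=cv2.contourArea);return c
blk=((g<75)*255).astype(np.uint8)
for n,u,v,z in[("vialA",394,134,.049),("vialB",237,208,.049),("cap",323,134,.014)]:
    (x,y),rad=cv2.minEnclosingCircle(blob(blk,u,v));print(n,(round(x),round(y)),round(rad,1),ray(C,x,y,z).round(4))
print('beaker',ray(C,303,204,.052).round(4),'base',ray(C,306,194,.0).round(4))
gry=((hsv[...,1]<60)&(g>70)&(g<150)).astype(np.uint8)*255
gry=cv2.morphologyEx(gry,cv2.MORPH_CLOSE,np.ones((5,5)))
for n,u,v in[("round",349,262),("square",457,182)]:
    c=blob(gry,u,v,60);R=cv2.minAreaRect(c);b=cv2.boxPoints(R);P=np.array([ray(C,*p,.011) for p in b])
    e=[P[1]-P[0],P[2]-P[1]];L=max(e,key=np.linalg.norm);yaw=np.degrees(np.arctan2(L[1],L[0]));m=P.mean(0);l=L/np.linalg.norm(L)*.0315
    print(n,R,m.round(4),[round(np.linalg.norm(x),4) for x in e],yaw.round(1),'rec',(m+l).round(4),(m-l).round(4))
print('seen recess',[ray(C,*p,.004).round(4) for p in((361,248),(335,281),(474,158),(441,206))])
print('mk',ray(C,269,84,.006),ray(C,238,178,.006),'teal',ray(C,243,268,.02),'red',ray(C,195,228,.02),'tape',ray(C,407,12,.01))
S=cam("scene");s=cv2.imread("pics/scene0.png")
print('scene tops',[ray(S,u,v,z).round(3) for u,v,z in((308,211,.049),(381,174,.049),(347,176,.052),(344,217,.013))])
E
```

```text
vialA (394, 134) 11.9 [0.4252 0.3704]
vialB (237, 208) 10.6 [0.4256 0.1678]
cap (323, 135) 16.2 [0.394  0.2971]
beaker [0.4547 0.2423] base [0.4565 0.243 ]
round ((348.0384826660156, 263.8077087402344), (49.992305755615234, 93.1435546875), 37.87498474121094) [0.5737 0.2518] [np.float64(0.1375), np.float64(0.0721)] 119.8 rec [0.558  0.2792] [0.5893 0.2245]
square ((456.4132995605469, 182.9364013671875), (54.88929748535156, 107.68194580078125), 36.25383758544922) [0.5263 0.4269] [np.float64(0.132), np.float64(0.0736)] 123.2 rec [0.5091 0.4532] [0.5436 0.4005]
seen recess [array([0.5603, 0.2797]), array([0.593 , 0.2244]), array([0.5049, 0.4619]), array([0.5489, 0.4025])]
mk [0.31309213 0.26335529] [0.39750742 0.17232974] teal [0.51066791 0.11997268] red [0.43129329 0.09130088] tape [0.31316953 0.43860558]
scene tops [array([0.426, 0.37 ]), array([0.424, 0.172]), array([0.459, 0.242]), array([0.393, 0.298])]
```

```bash
python3 -c "
from h import *
plan([.425,.169,.12],30);plan([.425,.169,.024],30);print(r.observe()['joints'])"
```

```text
shift [-0.0766 -0.2479  0.2759] turn [-1.000e-04 -1.000e-04  1.936e-01] mm [-30.7 -99.1 110.4] deg [-0.  -0.  34.9]
shift [-0.0768 -0.2478  0.5159] turn [-1.000e-04 -1.000e-04  1.936e-01] mm [-30.7 -99.1 206.4] deg [-0.  -0.  34.9]
[-40.27640821  11.05042881   4.49643791 108.16558528  -1.01016429
  60.84247639  29.48079277]
```

Emit:
drive_tool(motion=[[-0.0767,-0.248,0.276,0,0,0.194,0.35],[-0.0767,-0.248,0.276,0,0,0.194,0.35],[-0.0767,-0.248,0.276,0,0,0.194,0.35],[-0.0767,-0.248,0.276,0,0,0.194,0.35],[-0.0767,-0.248,0.276,0,0,0.194,0.35],[-0.0767,-0.248,0.276,0,0,0.194,0.35],[-0.0767,-0.248,0.276,0,0,0.194,0.35],[-0.0767,-0.248,0.276,0,0,0.194,0.35]])

```text
time: 2.2
eef_pos: [0.4261, 0.1688, 0.1209]
ee_rot: [[-0.499, 0.867, 0.002], [0.867, 0.499, 0.001], [0.0, 0.002, -1.0]]
wrist_force: [-0.4, 0.8, -0.1]
finger_gap: 0.0556
```

```bash
python3 -c "
from h import *
C,im=snap('wrist','w2');s=r.observe();print(s['time'],s['eef_pos'],s['finger_gap'])
plan([.425,.169,.024],30)"
```

```text
2.25 [0.42599082 0.16848732 0.12077303] 0.05566504385217492
shift [ 0.0023 -0.0019  0.2419] turn [ 0.0005 -0.0001 -0.0006] mm [ 0.9 -0.8 96.8] deg [ 0.1 -0.  -0.1]
```

View pics/w2.png

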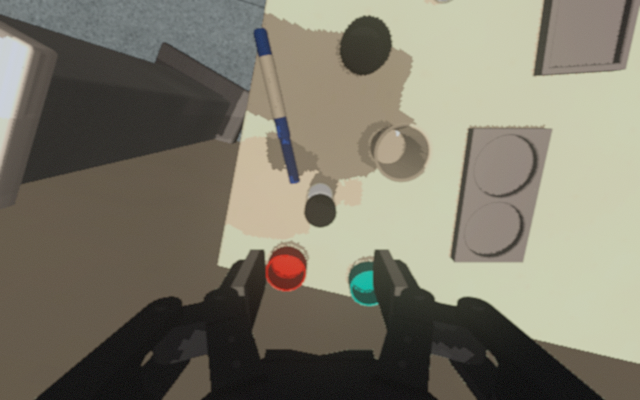

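```bash
python3 -c "
from h import *
C=cam('wrist')
for n,u,v,z in (('vial top',320,210,.054),('vial base',319,188,0),('beaker rim',400,153,.053),('R1',505,165,.011),('R2',493,229,.011),('cap',366,44,.015)):print(n,ray(C,u,v,z).round(4))"
```

```text
vial top [0.4251 0.1694]
vial base [0.4218 0.1735]
beaker rim [0.4554 0.2392]
R1 [0.5572 0.2791]
R2 [0.5882 0.2247]
cap [0.3936 0.2986]
```

Measurements agree. Descend, grip vial B, and lift.

Emit:
drive_tool(motion=[[0,0,0.12,0,0,0,0.35],[0,0,0.2,0,0,0,0.35],[0,0,0.242,0,0,0,0.35],[0,0,0.242,0,0,0,0.35],[0,0,0.242,0,0,0,1],[0,0,0.242,0,0,0,1],[0,0,0.242,0,0,0,1],[0,0,0.242,0,0,0,1]])

```text
time: 3.05
eef_pos: [0.4268, 0.1683, 0.0248]
ee_rot: [[-0.497, 0.868, 0.003], [0.868, 0.497, 0.002], [0.0, 0.003, -1.0]]
wrist_force: [0.5, -0.1, 6.9]
finger_gap: 0.023
```

Emit:
drive_tool(motion=[[0,0,0,0,0,0,1],[0,0,0,0,0,0,1],[0,0,0,0,0,0,1],[0,0,-0.05,0,0,0,1],[0,0,-0.15,0,0,0,1],[0,0,-0.24,0,0,0,1],[0,0,-0.24,0,0,0,1]])

```text
time: 3.75
eef_pos: [0.4289, 0.1691, 0.1241]
ee_rot: [[-0.496, 0.868, 0.009], [0.868, 0.496, 0.006], [0.0, 0.011, -1.0]]
wrist_force: [1.2, 0.5, 1.1]
finger_gap: 0.0231
```

```bash
python3 -c "
from h import *
plan([.590,.2245,.12],30);plan([.590,.2245,.03],30)"
```

```text
shift [-0.0797  0.4183  0.0149] turn [ 0.0035 -0.0001 -0.0013] mm [-31.9 167.3   6. ] deg [ 0.6 -0.  -0.2]
shift [-0.0798  0.4159  0.2399] turn [ 0.0035 -0.0001 -0.0013] mm [-31.9 166.3  95.9] deg [ 0.6 -0.  -0.2]
```

Emit:
drive_tool(motion=[[-0.02,0.1,0,0,0,0,1],[-0.04,0.2,0,0,0,0,1],[-0.06,0.3,0,0.0035,0,0,1],[-0.08,0.418,0.015,0.0035,0,0,1],[-0.08,0.418,0.1,0.0035,0,0,1],[-0.08,0.418,0.14,0.0035,0,0,1],[-0.08,0.418,0.14,0.0035,0,0,1],[-0.08,0.418,0.14,0.0035,0,0,1]])

```text
time: 4.55
eef_pos: [0.5856, 0.2224, 0.0635]
ee_rot: [[-0.496, 0.868, -0.011], [0.868, 0.496, -0.006], [0.0, -0.012, -1.0]]
wrist_force: [0.2, 0.7, 0.6]
finger_gap: 0.0233
```

```bash
python3 -c "
from h import *
snap('wrist','w3');C,im=snap('scene','s3');w=cv2.imread('pics/w3.png')
im=cv2.resize(im[120:260,220:440],None,fx=2.2,fy=2.2)
o=np.zeros((600,640,3),np.uint8);o[:290]=w[110:400];o[290:598,:484]=im;cv2.imwrite('pics/m3.png',o)
s=r.observe();print(s['time'],s['eef_pos'],s['finger_gap']);plan([.590,.2245,.029],30)"
```

```text
4.65 [0.58680864 0.22289343 0.06486435] 0.022851135287888378
shift [-0.0005  0.0097  0.0896] turn [-0.0029 -0.     -0.0013] mm [-0.2  3.9 35.8] deg [-0.5 -0.  -0.2]
```

View pics/m3.png

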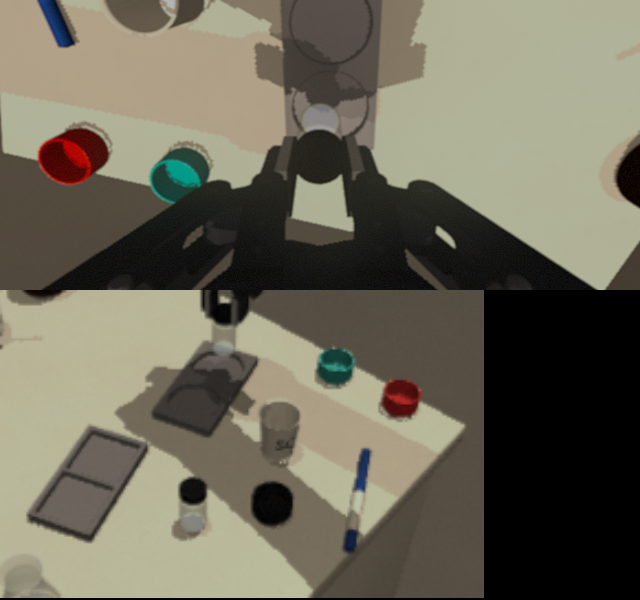

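Emit:
drive_tool(motion=[[0,0.008,0.04,0,0,0,1],[0,0.008,0.07,0,0,0,1],[0,0.008,0.08,0,0,0,1],[0,0.008,0.085,0,0,0,1],[0,0.008,0.088,0,0,0,1],[0,0.008,0.088,0,0,0,1]])

```text
time: 5.25
eef_pos: [0.588, 0.2238, 0.0289]
ee_rot: [[-0.496, 0.868, -0.012], [0.868, 0.496, -0.006], [0.001, -0.014, -1.0]]
wrist_force: [-3.5, -1.6, 7.1]
finger_gap: 0.0232
```

Emit:
drive_tool(motion=[[0,0,0,0,0,0,0.5],[0,0,0,0,0,0,0.35],[0,0,0,0,0,0,0.35],[0,0,-0.1,0,0,0,0.2],[0,0,-0.2,0,0,0,0.1],[0,0,-0.24,0,0,0,0.1],[0,0,-0.24,0,0,0,0.1]])

```text
time: 5.95
eef_pos: [0.5921, 0.2255, 0.1273]
ee_rot: [[-0.496, 0.868, -0.004], [0.868, 0.496, -0.003], [-0.0, -0.005, -1.0]]
wrist_force: [0.6, 0.1, 0.5]
finger_gap: 0.077
```

```bash
python3 -c "
from h import *
s=r.observe();print(s['eef_pos'],s['finger_gap']);plan([.4555,.241,.12],30);plan([.4555,.241,.03],30)"
```

```text
[0.59207361 0.22545358 0.12726905] 0.07701521230131768
shift [ 0.2032 -0.277   0.0193] turn [-0.0014  0.0001 -0.0013] mm [  81.3 -110.8    7.7] deg [-0.3  0.  -0.2]
shift [ 0.2033 -0.276   0.2443] turn [-0.0014  0.0001 -0.0013] mm [  81.3 -110.4   97.7] deg [-0.3  0.  -0.2]
```

Emit:
drive_tool(motion=[[0.07,-0.09,0.0,0,0,0,0.1],[0.14,-0.19,0.01,0,0,0,0.1],[0.203,-0.277,0.02,-0.0014,0,0,0.1],[0.203,-0.277,0.03,-0.0014,0,0,0.1],[0.203,-0.277,0.06,-0.0014,0,0,0.1],[0.203,-0.277,0.06,-0.0014,0,0,0.1]])

```text
time: 6.55
eef_pos: [0.453, 0.2392, 0.0994]
ee_rot: [[-0.496, 0.868, -0.008], [0.868, 0.496, -0.005], [-0.001, -0.01, -1.0]]
wrist_force: [0.2, 0.2, 0.3]
finger_gap: 0.0769
```

```bash
python3 -c "
from h import *
C,_=snap('wrist','w4');s=r.observe();print(s['eef_pos'],s['finger_gap']);plan([.4555,.241,.027],30)
for u in ((290,150),(300,200),(330,160)):print(u)"
```

```text
[0.45376789 0.23933588 0.10005018] 0.0768871834806139
shift [0.0016 0.0074 0.1826] turn [-0.0027  0.0002 -0.0017] mm [ 0.6  2.9 73. ] deg [-0.5  0.  -0.3]
(290, 150)
(300, 200)
(330, 160)
```

View pics/w4.png

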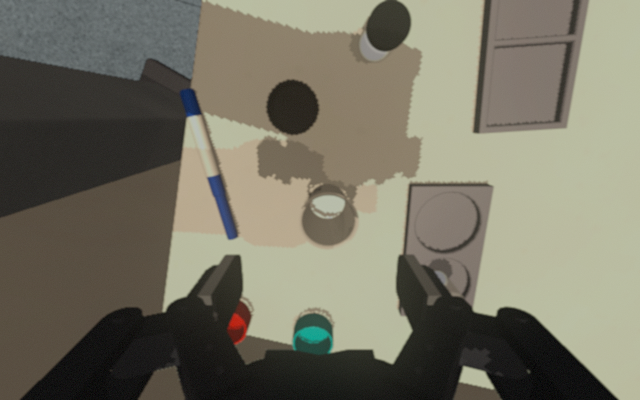

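```bash
python3 -c "
from h import *
C=cam('wrist')
for n,u,v,z in(('rim',329,217,.052),('base',327,203,.002),('cap',293,107,.012),('vialA',388,25,.054),('R1',447,221,.011)):p=ray(C,u,v,z);print(n,p.round(4))
p=ray(C,329,217,.052);plan([*p,.027],30)"
```

```text
rim [0.4579 0.2438]
base [0.4593 0.24  ]
cap [0.3943 0.2979]
vialA [0.4262 0.3699]
R1 [0.5588 0.2808]
shift [0.0046 0.0161 0.1825] turn [-0.0027  0.0002 -0.0017] mm [ 1.8  6.4 73. ] deg [-0.5  0.  -0.3]
```

Emit:
drive_tool(motion=[[0.003,0.012,0.08,-0.003,0,0,0.1],[0.003,0.012,0.15,-0.003,0,0,0.1],[0.003,0.012,0.182,-0.003,0,0,0.1],[0.003,0.012,0.182,-0.003,0,0,0.1],[0.003,0.012,0.182,-0.003,0,0,1],[0.003,0.012,0.182,-0.003,0,0,1],[0.003,0.012,0.182,-0.003,0,0,1],[0.003,0.012,0.182,-0.003,0,0,1]])

```text
time: 7.4
eef_pos: [0.4576, 0.2438, 0.0305]
ee_rot: [[-0.496, 0.868, 0.005], [0.868, 0.496, 0.003], [0.0, 0.006, -1.0]]
wrist_force: [-0.5, 0.4, 6.1]
finger_gap: 0.0403
```

Emit:
drive_tool(motion=[[0,0,0,0,0,0,1],[0,0,0,0,0,0,1],[0,0,-0.03,0,0,0,1],[0,0,-0.12,0,0,0,1],[0,0,-0.24,0,0,0,1],[0,0,-0.25,0,0,0,1],[0,0,-0.25,0,0,0,1]])

```text
time: 8.1
eef_pos: [0.4573, 0.2439, 0.1312]
ee_rot: [[-0.497, 0.868, 0.007], [0.868, 0.497, 0.005], [0.001, 0.008, -1.0]]
wrist_force: [0.4, -0.7, -0.4]
finger_gap: 0.0399
```

```bash
python3 -c "
from h import *
plan([.5585,.2795,.12],30);plan([.5585,.2795,.031],30)"
```

```text
shift [-0.0485  0.2636  0.03  ] turn [ 0.0026 -0.0003 -0.0013] mm [-19.4 105.5  12. ] deg [ 0.5 -0.  -0.2]
shift [-0.0487  0.2618  0.2525] turn [ 0.0026 -0.0003 -0.0013] mm [-19.5 104.7 101. ] deg [ 0.5 -0.  -0.2]
```

Emit:
drive_tool(motion=[[-0.02,0.1,0.0,0,0,0,1],[-0.04,0.2,0.01,0.002,0,0,1],[-0.0486,0.262,0.03,0.0026,0,0,1],[-0.0486,0.262,0.08,0.0026,0,0,1],[-0.0486,0.262,0.16,0.0026,0,0,1],[-0.0486,0.262,0.19,0.0026,0,0,1],[-0.0486,0.262,0.19,0.0026,0,0,1],[-0.0486,0.262,0.19,0.0026,0,0,1]])

```text
time: 8.9
eef_pos: [0.557, 0.2784, 0.0532]
ee_rot: [[-0.496, 0.868, -0.005], [0.868, 0.496, -0.003], [0.0, -0.005, -1.0]]
wrist_force: [-0.3, 0.1, -0.2]
finger_gap: 0.0402
```

```bash
python3 -c "
from h import *
snap('wrist','w5');C,im=snap('scene','s5');w=cv2.imread('pics/w5.png')
im=cv2.resize(im[120:260,220:440],None,fx=2.2,fy=2.2)
o=np.zeros((600,640,3),np.uint8);o[:290]=w[110:400];o[290:598,:484]=im;cv2.imwrite('pics/m5.png',o)
s=r.observe();print(s['time'],s['eef_pos'],s['finger_gap']);plan([.5585,.2795,.0345],30)"
```

```text
9.0 [0.55782879 0.27885305 0.05430706] 0.03969264278661567
shift [0.0006 0.0024 0.0495] turn [-0.0009 -0.     -0.0013] mm [ 0.2  1.  19.8] deg [-0.2 -0.  -0.2]
```

View pics/m5.png

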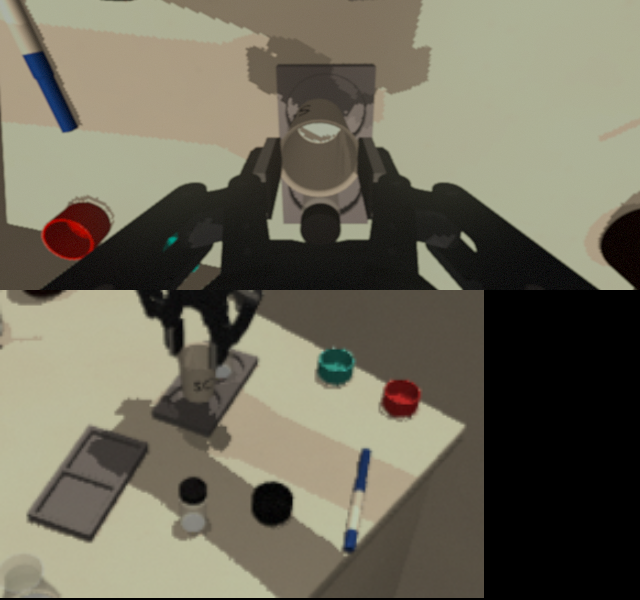

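Emit:
drive_tool(motion=[[0,0.002,0.025,0,0,0,1],[0,0.002,0.04,0,0,0,1],[0,0.002,0.046,0,0,0,1],[0,0.002,0.049,0,0,0,1],[0,0.002,0.051,0,0,0,1],[0,0.002,0.051,0,0,0,1]])

```text
time: 9.6
eef_pos: [0.5573, 0.2786, 0.0345]
ee_rot: [[-0.496, 0.868, -0.006], [0.868, 0.496, -0.002], [0.001, -0.006, -1.0]]
wrist_force: [-4.4, -3.3, 13.9]
finger_gap: 0.0399
```

Emit:
drive_tool(motion=[[0,0,-0.002,0,0,0,0.4],[0,0,-0.002,0,0,0,0.15],[0,0,-0.002,0,0,0,0.1],[0,0,-0.002,0,0,0,0.1],[0,0,-0.1,0,0,0,0.1],[0,0,-0.2,0,0,0,0.1],[0,0,-0.25,0,0,0,0.2],[0,0,-0.25,0,0,0,0.35]])

```text
time: 10.4
eef_pos: [0.5602, 0.28, 0.1359]
ee_rot: [[-0.496, 0.868, 0.001], [0.868, 0.496, 0.001], [0.0, 0.002, -1.0]]
wrist_force: [0.8, 0.8, -0.7]
finger_gap: 0.0561
```

```bash
python3 -c "
from h import *
s=r.observe();print(s['eef_pos'],s['finger_gap']);plan([.4258,.370,.12],33);plan([.4258,.370,.024],33)"
```

```text
[0.56019892 0.28001047 0.13593088] 0.0561250602532288
shift [ 0.3621 -0.1801  0.0396] turn [ 0.0005 -0.     -0.018 ] mm [144.8 -72.   15.8] deg [ 0.1 -0.  -3.2]
shift [ 0.362  -0.1805  0.2796] turn [ 0.0005 -0.     -0.018 ] mm [144.8 -72.2 111.8] deg [ 0.1 -0.  -3.2]
```

Emit:
drive_tool(motion=[[0.11,-0.055,0.0,0,0,-0.005,0.35],[0.22,-0.11,0.01,0,0,-0.01,0.35],[0.33,-0.165,0.03,0,0,-0.018,0.35],[0.362,-0.18,0.04,0,0,-0.018,0.35],[0.362,-0.18,0.04,0,0,-0.018,0.35],[0.362,-0.18,0.04,0,0,-0.018,0.35]])

```text
time: 11.0
eef_pos: [0.4245, 0.3678, 0.1162]
ee_rot: [[-0.544, 0.839, -0.004], [0.839, 0.544, -0.004], [-0.001, -0.006, -1.0]]
wrist_force: [1.2, -0.5, -0.2]
finger_gap: 0.0555
```

```bash
python3 -c "
from h import *
C,_=snap('wrist','w6');s=r.observe();print(s['eef_pos'],s['finger_gap']);plan([.4258,.370,.024],33)
c,R,o=C
for X in([.4258,.37,.056],[.545,.401,.011],[.508,.456,.011]):
    p=R.T@(np.array(X)-o);print((c['fx']*p[:2]/p[2]+[c['cx'],c['cy']]).round())"
```

```text
[0.42533145 0.36737343 0.11655053] 0.05557722417285923
shift [0.0051 0.0057 0.2313] turn [-0.0016  0.0003 -0.0009] mm [ 2.1  2.3 92.5] deg [-0.3  0.1 -0.2]
[324. 213.]
[445. 236.]
[453. 168.]
```

View pics/w6.png

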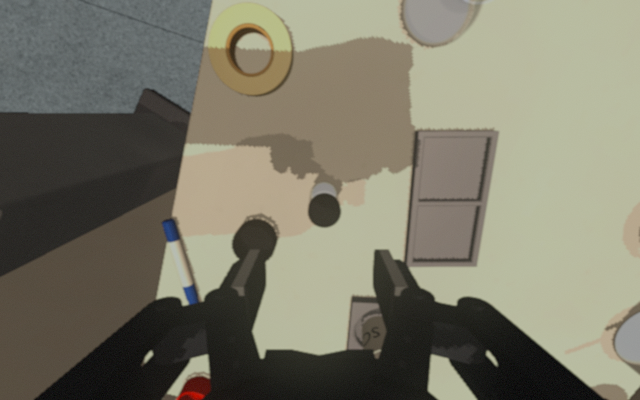

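Emit:
drive_tool(motion=[[0.003,0.003,0.1,0,0,0,0.35],[0.003,0.003,0.19,0,0,0,0.35],[0.003,0.003,0.231,0,0,0,0.35],[0.003,0.003,0.231,0,0,0,0.35],[0.003,0.003,0.231,0,0,0,1],[0.003,0.003,0.231,0,0,0,1],[0.003,0.003,0.231,0,0,0,1],[0.003,0.003,0.231,0,0,0,1]])

```text
time: 11.85
eef_pos: [0.425, 0.3712, 0.0262]
ee_rot: [[-0.544, 0.839, -0.002], [0.839, 0.544, -0.0], [0.001, -0.001, -1.0]]
wrist_force: [1.1, -0.1, 5.2]
finger_gap: 0.0226
```

Emit:
drive_tool(motion=[[0,0,0,0,0,0,1],[0,0,0,0,0,0,1],[0,0,0,0,0,0,1],[0,0,-0.05,0,0,0,1],[0,0,-0.15,0,0,0,1],[0,0,-0.24,0,0,0,1],[0,0,-0.24,0,0,0,1]])

```text
time: 12.55
eef_pos: [0.4265, 0.3731, 0.1257]
ee_rot: [[-0.545, 0.839, 0.002], [0.839, 0.545, 0.005], [0.003, 0.005, -1.0]]
wrist_force: [0.6, -0.2, -0.1]
finger_gap: 0.0226
```

```bash
python3 -c "
from h import *
plan([.5075,.457,.12],33);plan([.5075,.457,.031],33)"
```

```text
shift [0.0655 0.2841 0.0158] turn [ 0.0015 -0.0009  0.0001] mm [ 26.2 113.6   6.3] deg [ 0.3 -0.2  0. ]
shift [0.0649 0.2831 0.2383] turn [ 0.0015 -0.0009  0.0001] mm [ 26.  113.2  95.3] deg [ 0.3 -0.2  0. ]
```

Emit:
drive_tool(motion=[[0.023,0.1,0.0,0,0,0,1],[0.046,0.2,0.01,0,0,0,1],[0.065,0.283,0.02,0.0015,-0.001,0,1],[0.065,0.283,0.08,0.0015,-0.001,0,1],[0.065,0.283,0.15,0.0015,-0.001,0,1],[0.065,0.283,0.19,0.0015,-0.001,0,1],[0.065,0.283,0.19,0.0015,-0.001,0,1],[0.065,0.283,0.19,0.0015,-0.001,0,1]])

```text
time: 13.35
eef_pos: [0.5044, 0.4539, 0.0441]
ee_rot: [[-0.545, 0.839, -0.007], [0.839, 0.545, -0.008], [-0.003, -0.01, -1.0]]
wrist_force: [0.8, 0.5, 0.8]
finger_gap: 0.0227
```

```bash
python3 -c "
from h import *
snap('wrist','w7');C,im=snap('scene','s7');w=cv2.imread('pics/w7.png')
im=cv2.resize(im[120:260,220:440],None,fx=2.2,fy=2.2)
o=np.zeros((600,640,3),np.uint8);o[:290]=w[110:400];o[290:598,:484]=im;cv2.imwrite('pics/m7.png',o)
s=r.observe();print(s['time'],s['eef_pos'],s['finger_gap']);plan([.5075,.457,.03],33)"
```

```text
13.45 [0.50513087 0.45449243 0.04546003] 0.022723739692845576
shift [0.0021 0.0087 0.0386] turn [-0.0023  0.0007  0.    ] mm [ 0.8  3.5 15.4] deg [-0.4  0.1  0. ]
```

View pics/m7.png

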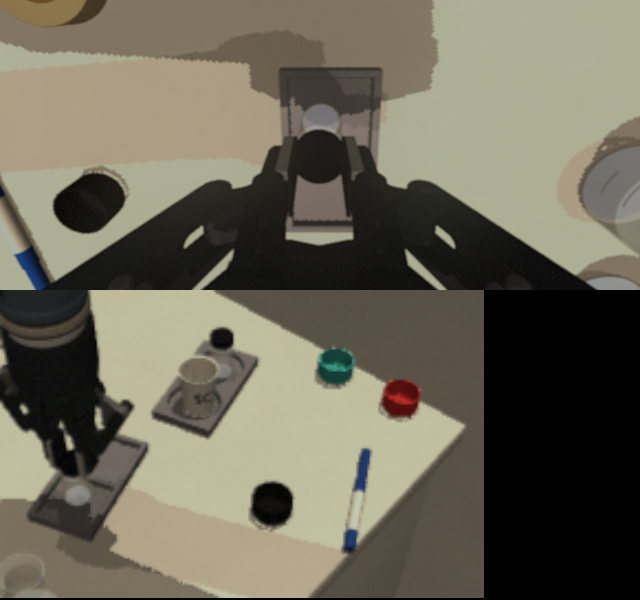

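Emit:
drive_tool(motion=[[0.002,0.006,0.02,0,0,0,1],[0.002,0.006,0.03,0,0,0,1],[0.002,0.006,0.036,0,0,0,1],[0.002,0.006,0.039,0,0,0,1],[0.002,0.006,0.039,0,0,0,1]])

```text
time: 13.95
eef_pos: [0.5061, 0.456, 0.03]
ee_rot: [[-0.545, 0.839, -0.006], [0.839, 0.545, -0.007], [-0.002, -0.009, -1.0]]
wrist_force: [-2.5, -1.6, 8.7]
finger_gap: 0.0224
```

Emit:
drive_tool(motion=[[0,0,0,0,0,0,0.5],[0,0,0,0,0,0,0.35],[0,0,0,0,0,0,0.35],[0,0,-0.1,0,0,0,0.2],[0,0,-0.2,0,0,0,0.15],[0,0,-0.24,0,0,0,0.15],[0,0,-0.24,0,0,0,0.15]])

```text
time: 14.65
eef_pos: [0.5079, 0.4577, 0.1271]
ee_rot: [[-0.545, 0.839, -0.003], [0.839, 0.545, -0.004], [-0.002, -0.004, -1.0]]
wrist_force: [-0.6, 0.4, -0.1]
finger_gap: 0.0725
```

```bash
python3 -c "
from h import *
s=r.observe();print(s['eef_pos'],s['finger_gap']);plan([.394,.298,.1],33)"
```

```text
[0.50789574 0.45767477 0.1271152 ] 0.07250278192547163
shift [-0.1796 -0.4559  0.0701] turn [-0.0014  0.0005  0.    ] mm [ -71.8 -182.4   28. ] deg [-0.3  0.1  0. ]
```

Emit:
drive_tool(motion=[[-0.04,-0.11,0,0,0,0,0.15],[-0.08,-0.22,0.01,0,0,0,0.15],[-0.12,-0.33,0.02,0,0,0,0.15],[-0.18,-0.456,0.05,-0.001,0,0,0.15],[-0.18,-0.456,0.07,-0.001,0,0,0.15],[-0.18,-0.456,0.07,-0.001,0,0,0.15],[-0.18,-0.456,0.07,-0.001,0,0,0.15]])

```text
time: 15.35
eef_pos: [0.393, 0.2975, 0.0978]
ee_rot: [[-0.545, 0.838, -0.004], [0.838, 0.545, -0.006], [-0.003, -0.007, -1.0]]
wrist_force: [-0.2, 0.0, 0.3]
finger_gap: 0.0729
```

```bash
python3 -c "
from h import *
C,im=snap('wrist','w8');s=r.observe();print(s['eef_pos'],s['finger_gap'])
m=((im.max(2)<60)*255).astype(np.uint8);m[300:]=0;k=np.zeros_like(m);k[140:260,270:370]=m[140:260,270:370]
c=max(cv2.findContours(k,0,1)[0],key=cv2.contourArea);b=cv2.boundingRect(c);print(b);p=ray(C,b[0]+b[2]/2,b[1]+b[3]/2,.013);print(p);plan([*p,.008],33)"
```

```text
[0.39346702 0.29806657 0.09816227] 0.0727536768801045
(301, 181, 44, 48)
[0.39444445 0.29822553]
shift [-0.0004  0.0036  0.2254] turn [-0.0018  0.0008  0.0003] mm [-0.2  1.4 90.2] deg [-0.3  0.2  0.1]
```

View pics/w8.png

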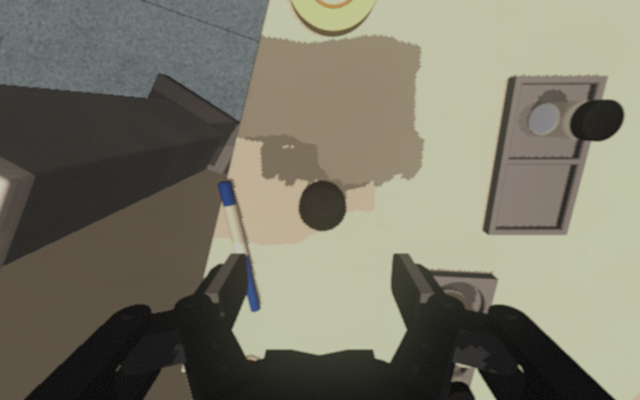

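Emit:
drive_tool(motion=[[0,0.003,0.08,-0.002,0.001,0,0.15],[0,0.003,0.15,-0.002,0.001,0,0.15],[0,0.003,0.19,-0.002,0.001,0,0.15],[0,0.003,0.193,-0.002,0.001,0,0.15],[0,0.003,0.193,-0.002,0.001,0,0.15]])

```text
time: 15.9
eef_pos: [0.394, 0.2978, 0.021]
ee_rot: [[-0.545, 0.838, -0.0], [0.838, 0.545, 0.0], [0.0, -0.0, -1.0]]
wrist_force: [-0.4, 0.4, 0.4]
finger_gap: 0.0726
```

```bash
python3 -c "
from h import *
s=r.observe();print(s['eef_pos'],s['wrist_force'],s['finger_gap'])
Rt=np.array(s['ee_rot']);c,R,o=cam('scene')
C,a=snap('scene','s9');C,b=snap('side','d9');C,w=snap('wrist','w9')
for n,im in(('scene',a),('side',b)):
  c,R,o=cam(n)
  for z in(-.02,0,.011):
    q=[]
    for y in(-.0364,.0364):
      X=s['eef_pos']+Rt@np.array([0,y,z]);p=R.T@(X-o);q.append((c['fx']*p[:2]/p[2]+[c['cx'],c['cy']]).round())
    print(n,z,q)
A=cv2.resize(a[160:260,290:400],None,fx=3.5,fy=3.5);B=cv2.resize(b[150:270,260:370],None,fx=3.5,fy=3.0)
W=w[120:320,180:480]
O=np.zeros((570,780,3),np.uint8);O[:350,:385]=A;O[:360,390:775]=B;O[365:565,:300]=W;cv2.imwrite('pics/m9.png',O)"
```

```text
[0.39398228 0.29777696 0.02100043] [-0.42613923  0.38859601  0.40401413] 0.07262153931827645
scene -0.02 [array([361., 213.]), array([329., 203.])]
scene 0 [array([360., 219.]), array([328., 209.])]
scene 0.011 [array([359., 222.]), array([328., 212.])]
side -0.02 [array([346., 197.]), array([317., 202.])]
side 0 [array([345., 203.]), array([317., 208.])]
side 0.011 [array([345., 206.]), array([317., 212.])]
```

View pics/m9.png

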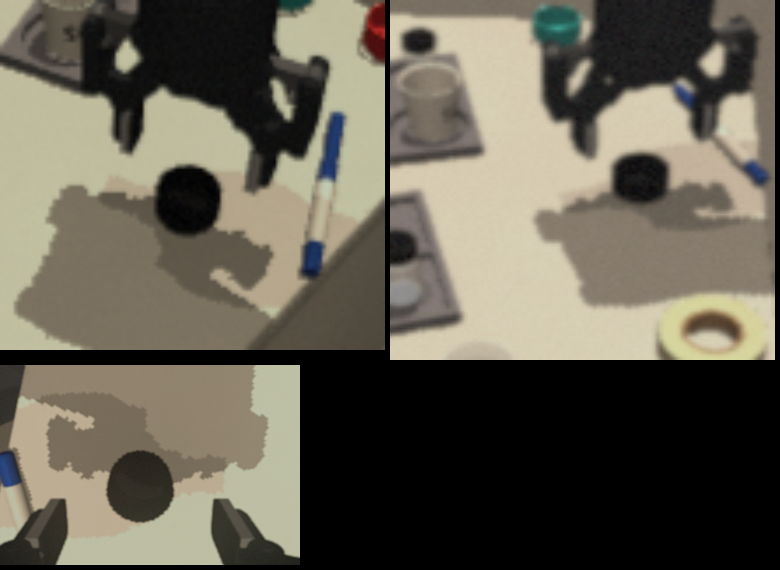

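Emit:
drive_tool(motion=[[0,0,0,0,0,0,0.35],[0,0,0.02,0,0,0,0.38],[0,0,0.035,0,0,0,0.38],[0,0,0.045,0,0,0,0.38],[0,0,0.045,0,0,0,0.38],[0,0,0.045,0,0,0,0.38]])

```text
time: 16.65
eef_pos: [0.3931, 0.2966, 0.0028]
ee_rot: [[-0.545, 0.839, -0.001], [0.839, 0.545, -0.0], [0.0, -0.001, -1.0]]
wrist_force: [-0.0, 0.7, 0.1]
finger_gap: 0.0527
```

```bash
python3 -c "
from h import *
s=r.observe();print(s['eef_pos'],s['wrist_force'],s['finger_gap'])
Rt=np.array(s['ee_rot']);h=s['finger_gap']/2
C,a=snap('scene','s10');C,b=snap('side','d10');C,w=snap('wrist','w10')
for n,im in(('scene',a),('side',b)):
  c,R,o=cam(n)
  for z in(-.02,-.01,0,.011):
    q=[]
    for y in(-h-.004,h+.004):
      X=s['eef_pos']+Rt@np.array([0,y,z]);p=R.T@(X-o);q.append((c['fx']*p[:2]/p[2]+[c['cx'],c['cy']]).round(1))
    print(n,z,q)
A=cv2.resize(a[180:240,310:380],None,fx=5.5,fy=5.5);B=cv2.resize(b[170:230,290:360],None,fx=5.5,fy=5.5)
W=w[120:320,180:480]
O=np.zeros((540,780,3),np.uint8);O[:330,:385]=A;O[:330,390:775]=B;O[335:535,:300]=W;cv2.imwrite('pics/m10.png',O)"
```

```text
[0.39308622 0.29656435 0.0027817 ] [-0.03542297  0.74037397  0.141013  ] 0.052681140609976626
scene -0.02 [array([358., 218.]), array([331.6, 209.5])]
scene -0.01 [array([357.6, 220.9]), array([331.4, 212.4])]
scene 0 [array([357.2, 223.7]), array([331.2, 215.3])]
scene 0.011 [array([356.7, 226.8]), array([331. , 218.4])]
side -0.02 [array([343.4, 202.8]), array([319.5, 207.2])]
side -0.01 [array([343.1, 205.8]), array([319.5, 210.2])]
side 0 [array([342.8, 208.7]), array([319.4, 213.2])]
side 0.011 [array([342.6, 211.9]), array([319.3, 216.4])]
```

View pics/m10.png

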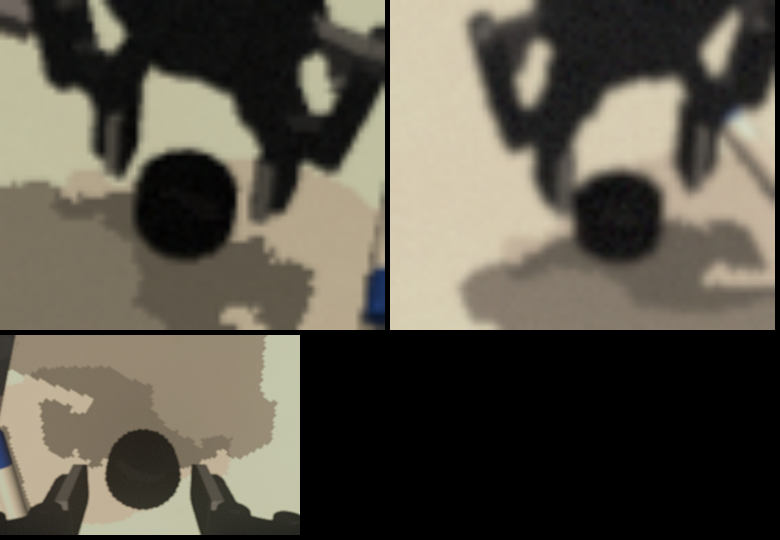

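Emit:
drive_tool(motion=[[0,0.004,0.009,0,0,0,0.38],[0,0.004,0.009,0,0,0,0.38],[0,0.004,0.009,0,0,0,1],[0,0.004,0.009,0,0,0,1],[0,0.004,0.009,0,0,0,1],[0,0.004,0.009,0,0,0,1],[0,0.004,0.009,0,0,0,1],[0,0.004,0.009,0,0,0,1]])

```text
time: 17.6
eef_pos: [0.3944, 0.2974, -0.0]
ee_rot: [[-0.545, 0.839, -0.001], [0.839, 0.545, -0.0], [0.001, -0.001, -1.0]]
wrist_force: [-1.4, -1.1, 6.2]
finger_gap: 0.0357
```

Emit:
drive_tool(motion=[[0,0,0,0,0,0,1],[0,0,-0.03,0,0,0,1],[0,0,-0.12,0,0,0,1],[0,0,-0.24,0,0,0,1],[0,0,-0.28,0,0,0,1],[0,0,-0.28,0,0,0,1]])

```text
time: 18.2
eef_pos: [0.3964, 0.299, 0.115]
ee_rot: [[-0.545, 0.839, 0.005], [0.839, 0.545, 0.005], [0.002, 0.007, -1.0]]
wrist_force: [-0.0, 0.0, -0.7]
finger_gap: 0.0356
```

```bash
python3 -c "
from h import *
plan([.545,.401,.12],33);plan([.545,.401,.02],33)"
```

```text
shift [ 0.0115  0.4504 -0.0095] turn [ 0.0021 -0.0006  0.    ] mm [  4.6 180.2  -3.8] deg [ 0.4 -0.1  0. ]
shift [0.011  0.4488 0.2405] turn [ 0.0021 -0.0006  0.    ] mm [  4.4 179.5  96.2] deg [ 0.4 -0.1  0. ]
```

Emit:
drive_tool(motion=[[0.003,0.1,-0.01,0,0,0,1],[0.006,0.2,-0.01,0,0,0,1],[0.009,0.3,-0.01,0.001,0,0,1],[0.011,0.4,-0.01,0.002,0,0,1],[0.011,0.449,0.0,0.002,0,0,1],[0.011,0.449,0.12,0.002,0,0,1],[0.011,0.449,0.15,0.002,0,0,1],[0.011,0.449,0.15,0.002,0,0,1]])

```text
time: 19.0
eef_pos: [0.54, 0.3971, 0.0477]
ee_rot: [[-0.545, 0.838, -0.012], [0.839, 0.545, -0.009], [-0.0, -0.015, -1.0]]
wrist_force: [-0.5, 1.1, -0.3]
finger_gap: 0.0359
```

```bash
python3 -c "
from h import *
C,w=snap('wrist','w11');_,a=snap('scene','s11');_,b=snap('side','d11');s=r.observe();print(s['time'],s['eef_pos'],s['finger_gap'])
c,R,o=C;Rt=np.array(s['ee_rot'])
for X in([.545,.401,.011],[.508,.456,.011]):
    p=R.T@(np.array(X)-o);print((c['fx']*p[:2]/p[2]+[c['cx'],c['cy']]).round())
A=cv2.resize(a[160:250,215:320],None,fx=3.6,fy=3.6);B=cv2.resize(b[190:280,215:320],None,fx=3.6,fy=3.6)
O=np.zeros((600,780,3),np.uint8);O[:324,:378]=A;O[:324,390:768]=B;O[330:,:480]=w[110:380,100:580];cv2.imwrite('pics/m11.png',O);plan([.545,.401,.005],33)"
```

```text
19.15 [0.54333407 0.39940343 0.05285532] 0.03576786945813706
[330. 224.]
[330. 127.]
shift [0.001  0.0062 0.1196] turn [-0.0015 -0.0002  0.    ] mm [ 0.4  2.5 47.8] deg [-0.3 -0.   0. ]
```

View pics/m11.png

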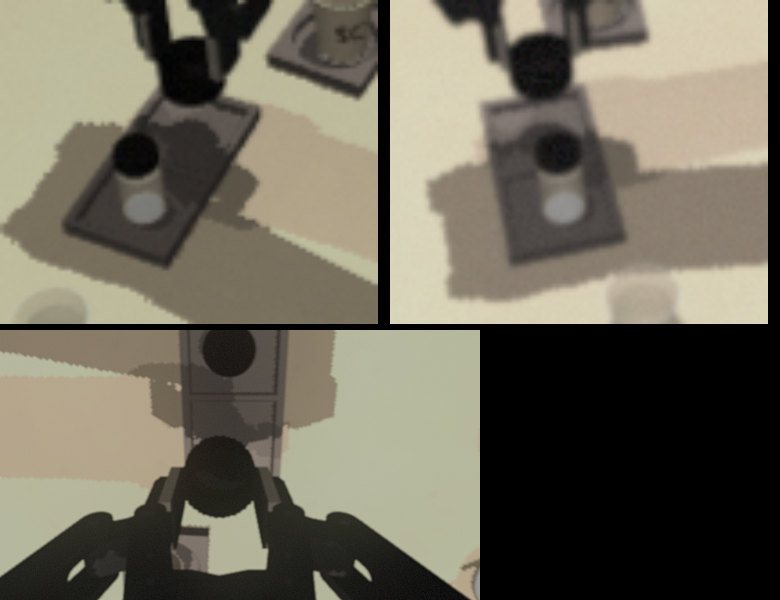

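Emit:
drive_tool(motion=[[0,0.007,0.04,-0.001,0,0,1],[0,0.007,0.08,-0.001,0,0,1],[0,0.007,0.1,-0.001,0,0,1],[0,0.007,0.11,-0.001,0,0,1],[0,0.007,0.11,-0.001,0,0,1],[0,0.007,0.11,-0.001,0,0,1]])

```text
time: 19.75
eef_pos: [0.5451, 0.4005, 0.0074]
ee_rot: [[-0.545, 0.839, -0.003], [0.839, 0.545, -0.002], [0.0, -0.003, -1.0]]
wrist_force: [-0.4, -0.3, 0.4]
finger_gap: 0.0357
```

Emit:
drive_tool(motion=[[0,0.004,0.003,0,0,0,1],[0,0.004,0.006,0,0,0,1],[0,0.004,0.009,0,0,0,1],[0,0.004,0.009,0,0,0,1]])

```text
time: 20.15
eef_pos: [0.5465, 0.4015, 0.0042]
ee_rot: [[-0.545, 0.839, -0.003], [0.839, 0.545, -0.001], [0.001, -0.003, -1.0]]
wrist_force: [-0.0, -0.3, 2.3]
finger_gap: 0.036
```

Emit:
drive_tool(motion=[[0,0,0,0,0,0,0.5],[0,0,0,0,0,0,0.3],[0,0,0,0,0,0,0.25],[0,0,0,0,0,0,0.25],[0,0,-0.1,0,0,0,0.25],[0,0,-0.22,0,0,0,0.25],[0,0,-0.34,0,0,0,0.25],[0,0,-0.46,0,0,0,0.25]])

```text
time: 20.95
eef_pos: [0.5465, 0.4014, 0.1895]
ee_rot: [[-0.545, 0.839, -0.004], [0.839, 0.545, -0.002], [0.0, -0.004, -1.0]]
wrist_force: [0.7, 0.4, -0.4]
finger_gap: 0.0639
```

Emit:
drive_tool(motion=[[0.12,0,-0.02,0,0,0,0],[0.24,0,-0.02,0,0,0,0],[0.36,0,-0.02,0,0,0,0],[0.36,0,-0.02,0,0,0,0],[0.36,0,-0.02,0,0,0,0]])

```text
time: 21.45
eef_pos: [0.4667, 0.5238, 0.1953]
ee_rot: [[-0.548, 0.837, -0.004], [0.837, 0.548, -0.002], [0.0, -0.005, -1.0]]
wrist_force: [0.6, -0.4, -0.1]
finger_gap: 0.0853
```

```bash
python3 -c "
from h import *
_,w=snap('wrist','w12');_,a=snap('scene','s12');_,b=snap('side','d12');s=r.observe();print(s['time'],s['eef_pos'])
A=cv2.resize(a[130:260,220:440],None,fx=1.77,fy=1.77);B=cv2.resize(b[150:280,215:400],None,fx=2,fy=2)
O=np.zeros((600,780,3),np.uint8);O[:A.shape[0],:A.shape[1]]=A;O[:260,395:765]=B;O[270:595,:640]=w[0:325];cv2.imwrite('pics/m12.png',O)"
```

```text
21.6 [0.47003212 0.52049731 0.19573198]
```

View pics/m12.png

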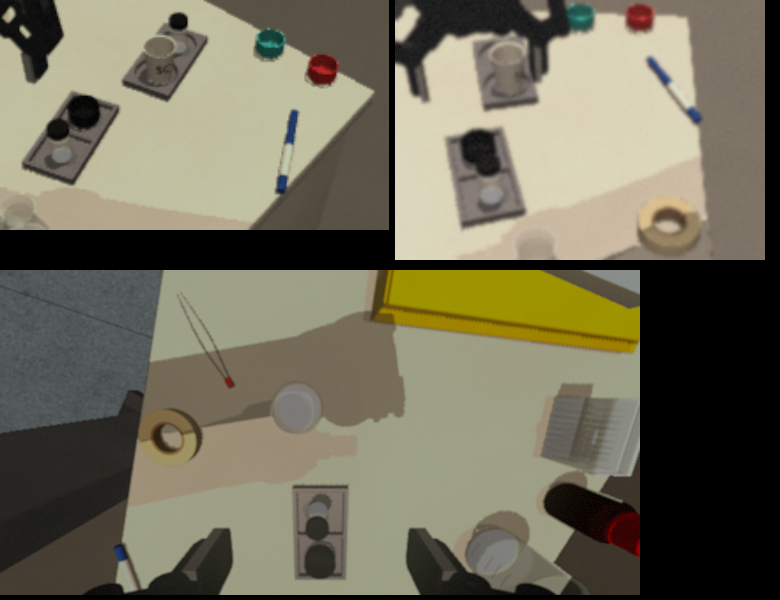

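```bash
python3 -c "
from h import *
C=cam('wrist');im=cv2.imread('pics/w12.png');m=((im.max(2)<70)*255).astype(np.uint8)
k=np.zeros_like(m);k[270:312,298:345]=m[270:312,298:345]
b=cv2.boundingRect(max(cv2.findContours(k,0,1)[0],key=cv2.contourArea));print('cap',b,ray(C,b[0]+b[2]/2,b[1]+b[3]/2,.018).round(4))
P=[ray(C,u,v,.011) for u,v in((293,216),(348,216),(347,308),(294,308))];print('tray',np.mean(P,0).round(4),'S2',((P[2]+P[3])/2*.739+(P[0]+P[1])/2*.261).round(4))
print(r.job_done())"
```

```text
cap (300, 274, 41, 35) [0.5494 0.3974]
tray [0.5299 0.4274] S2 [0.5471 0.4009]
the job is handed in; nothing more can be done
None
```

I made up both kits in the order asked and handed the job in at about 21.6 s of the 83 s allowed.

- **Round tray:** one vial and the white beaker, one to each round recess.
- **Square tray:** the other vial and the black cap, one to each square recess. The cap is still open side up.

**Last checks:** the final scene and side pictures show the vials, beaker and cap in their recesses, with the vials and beaker upright. They show the gripper clear, and the tape roll, marker, red and teal caps and flask where they were. By the wrist picture, the cap sits about 4 mm from its recess centre, within the 8.5 mm of play. Wrist force at the moments I read it stayed below about 14 N.

**What disagreed:**
- **Fingertips:** in the pictures they stood about 14–21 mm behind the TCP, not 11 mm ahead of it. I corrected for this before gripping the cap. The vials and beaker had already been gripped higher than I intended, but they held and seated well.
- **Finger gap:** the reading was about 4–5 mm smaller than the listed widths of the vials and cap.
- **Seating:** whether each item is flat on its recess floor I judged only from the pictures and contact height.

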